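Release and remove a spent gas filter cartridge

TASK

The stout gas filter cartridge, the one with the wide ribbed steel collar, is spent. Pull its sprung collar up to unlatch it, draw the cartridge out of its dock, and stand it upright on the floor of the low grey tray; set it down, do not drop it.

Things in the scene. Friction and masses are not known exactly. Their poses are not given: they have to be found in the camera images.
- cartridge: Stout round cartridge, 126 mm tall, 0.3 kg, upright in one of three 84 mm square docks (others: a slim tube 160 mm high over the bench, a low plug). Stem 40 mm thick (0-47 mm up), white barrel 46 mm (to 81), dark neck 38 mm (to 126). Origin: centre of its flat foot, z up, any yaw. Docked, the foot is 25 mm above the bench, the dock's top 70 mm: stem 45 mm deep, 1.5 mm play, latched under a lip.
- collar_grip (a point): Centre of the sliding collar, on the cartridge's axis, z up: a steel ring with dark ribs round the neck, diameter 49 mm, 28 mm tall, its centre 98 mm above the cartridge's foot when down; 14 mm of bare neck stands above it. To be gripped by its sides from above.
- collar (a joint): How far the collar is pulled up along the cartridge: 0 = down (spring, 5 N), 0.010 m = fully up at its stop (10 N). From about 0.007 the latch is drawn in, and a further straight pull up by the same collar draws the cartridge out. Once out, the spring lifts the hanging cartridge in the grip until the collar reads 0 again.
- tray: Low open tray of grey plastic, 150 x 170 mm (x, y) outside, 24 mm high, walls and floor about 4 to 5 mm thick, empty, fixed to the bench. Origin: centre of its underside, on the bench; z up.
Things that resemble listed ones, but are neither listed nor needed, are in the scene too. Leave any yellow look-alike of the cartridge alone. There is more than one size of the tray; the job needs the larger.

How it is judged:
By the outcome, as a careful person would: the job done as asked, in the order asked, and still so for the second after the job is handed in, with the robot touching nothing.
It also fails if it takes over 48 s, if anything falls off the work surface, if the arm or the gripper's body presses on something with over 40 N, if the wrist force passes 120 N, or if a joint passes its speed limit or range.

ROBOT

A 6-joint arm with a two-finger parallel gripper is mounted at the origin on the work surface. World frame = base frame: x ahead of the robot, y to its left, z up, the work surface at z = 0. Lengths are in m, angles in rad, forces in N, time in s.
With the tool pointing down it reaches from about 0.35 to 0.95 m from the base axis. Payload 17.4 kg.
Tool frame: the origin (TCP) lies midway between the tips of the shut fingers; the grasp point (between the pads) lies 19 mm behind it (r.tcp_to_grasp is the distance from the TCP to the grasp point, in m); z points along the fingers, y is the line along which they close (so a half turn about z gives the same grasp; the last joint's range is limited). The gripper opens to 93 mm and grips with 3 to 60 N. Pads are 15 mm wide; open, the fingers measure 128 mm over their backs; the gripper's body (75 mm by 188 mm) begins 65 mm behind the grasp point.
Start: joints at [-1.385, 0.116, 1.442, -0, 1.584, -0.038], TCP at [0.15, -0.658, 0.219] pointing down, gripper open.
Joint ranges: [-2.83, 2.83], [-0.83, 2.19], [0.07, 2.5], [-1.14, 4.28], [0.01, 3], [-2.97, 2.97]. Speed limits (rad/s): [1.89, 1.89, 2.22, 3.14, 3.14, 3.14].

INTERFACE

Orientations are given as [roll, pitch, yaw] about the fixed x, y, z axes, in that order (R = Rz(yaw) Ry(pitch) Rx(roll)).
In Python, from rig import get_state, vision, r gives the robot as it stands.
- The arm moves only by the tool drive_tool, never from a script. Its argument "motion" is a list of rows, each a list of 3 entries, a list of its own where there are three numbers: the gripper's target within -1 to 1 (fully open at 1, half-way at 0, shut at -1), then the shift along the tool's x, y, z in mm, then the turn about the tool's z in degrees. A call has 1 to 12 rows; each row shifts and turns the commanded pose from where the row before left it, along the tool's axes as they then stand; what a row does not reach is not made up. A row lasts 1/10 s, in which the tool goes at most 50 mm and 8.59 degrees, less where a joint would pass 70% of its speed; a pose out of reach is approached as far as the arm can. A call with a gripper value outside its range is refused whole. The fingers move at their own pace and stop on an object; the grip force is fixed at half the most. Time passes only in rows, so rows that do not move let the fingers close. It gives the time, the measured TCP pose, the force, the opening and the grip force at its end, in the units of the state.
- get_state(): the state, without advancing time (a new reading comes with each control period).
- vision.snapshot(name): name is "scene" or "side" or "wrist"; returns a dict with "pixels" (384x512x3 uint8, red, green, blue), "fx", "fy", "cx", "cy" (pixels), "k1" (the pictures are not rectified: a ray, as slopes to the right and down, at radius r is drawn at 1 + k1 r^2 times it, then the intrinsics apply), "camera_from_world" (4x4, takes a point from world to camera coordinates). Camera axes: x right, y down, z forward; pixel columns grow to the right and rows downward; lengths in m; the calibration is good to about 2 mm. A picture is of the moment at which its call begins. There is no depth.
- r.close_job(): hands the job in; it is judged then, once.
Trained networks look in the newest picture that a camera, given by its name, has taken for a name from the list of things; names that differ only in an ending like _2 or _b are one class to them, and where a whole thing is asked for, a point or a joint stands for the part that bears it (a point fixed in the world has none). Each returns a list of dicts, best first, with "confidence" (0 to 1); they miss things now and then, are a little off and sometimes report something else, mostly with a low value. They report only what shows in the picture. A call takes as long as a camera call. They do not tell look-alikes from the thing itself.
- vision.search_frame(camera, thing): "box" ([left, top, right, bottom] in pixels, round what is visible of it).
The state is a dict: "t": time; "qpos": joint angles; "qvel": joint speeds; "effort": joint torques, N m; "tool_pos": TCP position; "tool_rot": TCP orientation; "force": force on the tool from outside, world axes, zero at the start; "torque": the same for the moment, N m; "finger_gap": finger opening in m; "finger_force": force on a finger pad.
Only numpy, scipy, OpenCV 4.12 (cv2) and the standard library are available. Lean on these libraries where they do the work, as an engineer would, in place of code of your own. Each camera call takes 0.05 s, during which the arm holds its last target. There are 200 camera calls.

## Working session

There is one attempt and no reset: what is moved stays moved. The work goes in short steps, Python scripts to look and compute and a tool call to move; the robot and the scene stay as the last step left them, time stands still between calls to the robot, and variables do not carry over. Pictures are saved under pics/ and viewed, at most 10 in all, crops included, and the job is handed in when it is done.

Besides the shell and the picture viewer there is one more tool, called after ">>>" as name([rows], argument=value, ...), one row to a line, values as JSON. drive_tool: Moves the arm, as the interface text tells. Its arguments: {"type":"object","properties":{"motion":{"type":"array"}},"required":["motion"]}

```bash
mkdir -p pics; ls; cat > h.py <<'E'
import numpy as np, cv2
from rig import get_state, vision, r
def snap(c,fn=None):
    s=vision.snapshot(c)
    if fn: cv2.imwrite('pics/'+fn,s['pixels'][:,:,::-1])
    return s
def K(s): return np.array([[s['fx'],0,s['cx']],[0,s['fy'],s['cy']],[0,0,1.]])
def D(s): return np.array([s['k1'],0,0,0.])
def ray(s,uv):
    # forward model: distorted = p*(1+k1 r^2)
    p=cv2.undistortPoints(np.array([[uv]],float),K(s),D(s))[0,0]
    T=np.array(s['camera_from_world']);R=T[:3,:3];o=-R.T@T[:3,3]
    return o,R.T@np.array([p[0],p[1],1])
def atz(s,uv,z):
    o,d=ray(s,uv);return o+d*(z-o[2])/d[2]
def proj(s,P):
    T=np.array(s['camera_from_world'])
    return cv2.projectPoints(np.array(P,float).reshape(-1,3),cv2.Rodrigues(T[:3,:3])[0],T[:3,3],K(s),D(s))[0][:,0]
E
python3 - <<'E'
from h import *
a=[]
for c in ['scene','side','wrist']:
    s=snap(c); a.append(s['pixels'])
    print(c,np.round(s['fx']),np.round(-np.array(s['camera_from_world'])[:3,:3].T@np.array(s['camera_from_world'])[:3,3],3))
    for t in ['cartridge','collar_grip','tray']:
        for d in vision.search_frame(c,t): print(c,t,np.round(d['box']),round(d['confidence'],2))
    cv2.imwrite('pics/%s0.png'%c,s['pixels'][:,:,::-1])
print(get_state())
E
```

```text
pics
scene 391.0 [ 1.246 -0.388  0.786]
scene cartridge [135. 202. 154. 232.] 0.9
scene cartridge [144. 225. 169. 255.] 0.66
scene cartridge [149. 231. 166. 246.] 0.41
scene collar_grip [137. 210. 157. 224.] 0.68
scene collar_grip [146. 233. 167. 245.] 0.47
scene tray [309. 157. 354. 189.] 0.85
scene tray [311. 189. 384. 238.] 0.72
side 425.0 [0.276 0.661 0.83 ]
side cartridge [297. 110. 319. 149.] 0.9
side cartridge [262. 101. 277. 116.] 0.71
side cartridge [261.  97. 277. 127.] 0.59
side collar_grip [298. 119. 316. 130.] 0.76
side collar_grip [261. 106. 277. 116.] 0.62
side tray [130. 251. 223. 343.] 0.9
side tray [221. 322. 281. 384.] 0.89
side tray [258.  98. 281. 115.] 0.68
wrist 339.0 [ 0.216 -0.643  0.385]
{'t': 0.6, 'qpos': array([-1.38484263e+00,  1.16017444e-01,  1.44160316e+00,  1.40525622e-05,
        1.58404752e+00, -3.77816279e-02]), 'qvel': array([-1.30390418e-04, -1.35777673e-06, -5.82416617e-04, -1.43021078e-03,
        6.28858438e-04, -8.15171290e-05]), 'effort': array([ 4.31106382e-03, -7.20679951e+01, -6.22554946e+01,  7.82794598e-02,
        1.82462437e-02,  2.97031852e-05]), 'tool_pos': array([ 0.14977049, -0.65816585,  0.21863241]), 'tool_rot': array([-3.14151777e+00, -1.68919695e-05,  2.23735513e-01]), 'force': array([-0.66095329,  0.05821308,  0.42379877]), 'torque': array([-0.00086244,  0.01940095,  0.02254605]), 'finger_force': 0.0, 'finger_gap': 0.09257428808196666}
```

View pics/scene0.png

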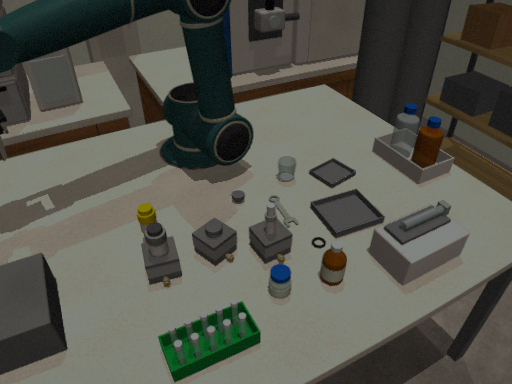

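View pics/side0.png

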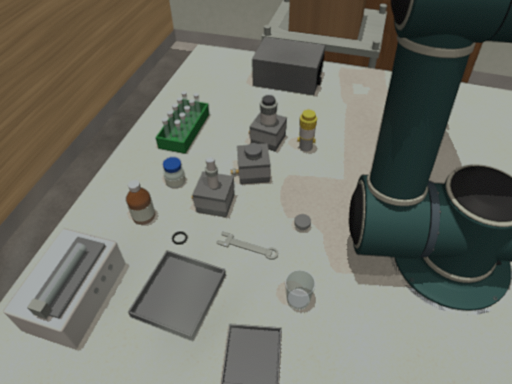

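Scene view: the stout cartridge stands in the left dock at (155,240), side view (268,110). It could be confused with the yellow look-alike at scene (147,215) / side (308,130), the low plug at (215,235) / (253,155), and the slim tube at (270,225) / (212,180). The larger tray is at scene (347,212), side (178,293); the smaller is at scene (332,173). I'll check my choice in one crop.

```bash
python3 - <<'E'
from h import *
a=cv2.imread('pics/scene0.png')[190:290,125:205]; b=cv2.imread('pics/side0.png')[85:155,235:325]
a=cv2.resize(a,None,fx=5,fy=5,interpolation=3); b=cv2.resize(b,(390*90//90,390*70//90),interpolation=3)
o=np.zeros((500,790,3),np.uint8); o[:,:400]=a; o[:b.shape[0],400:790]=b
cv2.imwrite('pics/crop.png',o)
sc=vision.snapshot('scene'); sd=vision.snapshot('side')
# tray: corners floor guesses
for nm,s,uv in [('scene',sc,(347,212)),('side',sd,(178,293))]: print('tray',nm,atz(s,uv,.012).round(3))
for s,uvs in [(sc,[(353,191),(384,213),(342,235),(311,208)]),(sd,[(174,254),(224,284),(187,333),(132,307)])]:
    print(np.round([atz(s,u,.024)[:2] for u in uvs],3).tolist())
for z in (.11,.151,.137): print(z,atz(sc,(156,239),z).round(3),atz(sd,(269,110),z).round(3))
E
```

```text
tray scene [0.582 0.265 0.012]
tray side [0.579 0.267 0.012]
[[0.519, 0.336], [0.648, 0.351], [0.664, 0.182], [0.526, 0.17]]
[[0.624, 0.182], [0.487, 0.225], [0.522, 0.352], [0.655, 0.331]]
0.11 [ 0.528 -0.295  0.11 ] [ 0.527 -0.293  0.11 ]
0.151 [ 0.572 -0.301  0.151] [ 0.513 -0.238  0.151]
0.137 [ 0.557 -0.299  0.137] [ 0.518 -0.257  0.137]
```

View pics/crop.png

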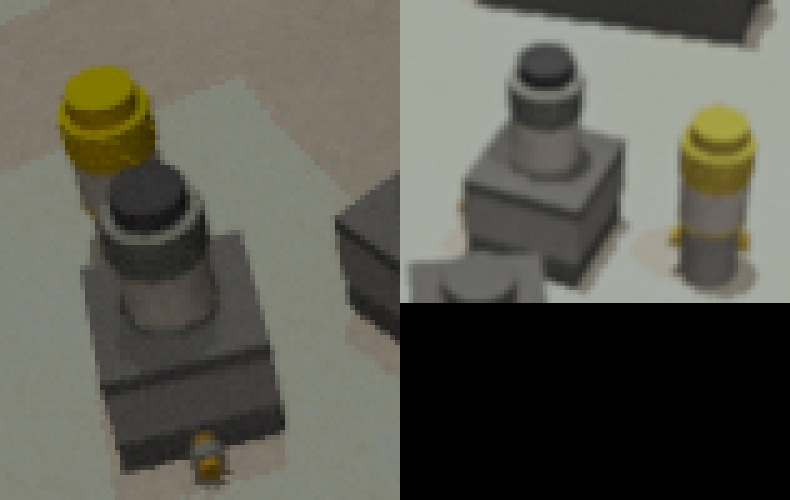

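The crop confirms it: the steel ribbed collar on the docked cartridge, with the yellow look-alike next to it. The cap-top centre is at scene (154.4,227) and side (268.7,100.7).

```bash
python3 - <<'E'
from h import *
sc=vision.snapshot('scene'); sd=vision.snapshot('side')
print(atz(sc,(154.4,227.2),.151).round(4),atz(sd,(268.7,100.7),.151).round(4))
print('yellow top',atz(sc,(125+102/5,190+85/5),.126).round(3),atz(sd,(235+322/4.333,85+130/4.333),.126).round(3))
print('dock top corners',[atz(sc,(125+u/5,190+v/5),.07)[:2].round(3).tolist() for u,v in [(83,268),(242,235),(268,348),(105,383)]])
print('dock top side',[atz(sd,(235+u/4.333,85+v/4.333),.07)[:2].round(3).tolist() for u,v in [(66,181),(120,112),(225,142),(181,210)]])
E
```

```text
[ 0.531  -0.2927  0.151 ] [ 0.5248 -0.2793  0.151 ]
yellow top [ 0.415 -0.288  0.126] [ 0.41  -0.279  0.126]
dock top corners [[0.485, -0.327], [0.499, -0.247], [0.581, -0.26], [0.567, -0.338]]
dock top side [[0.572, -0.254], [0.558, -0.337], [0.481, -0.323], [0.491, -0.246]]
```

>>> drive_tool([
  [1, [0, 0, -40], 0],
  [1, [38, -27, -10], 0],
  [1, [38, -27, 0], 0],
  [1, [38, -27, 0], 0],
  [1, [38, -27, 0], 0],
  [1, [38, -27, 0], 0],
  [1, [38, -27, 0], 0],
  [1, [38, -27, 0], 0],
  [1, [38, -27, 0], 0],
  [1, [38, -27, 0], 0],
  [1, [38, -27, 0], 0],
  [1, [0, 0, 0], 0],
])

```text
t: 2.0
tool_pos: [0.463, -0.307, 0.2687]
tool_rot: [-3.141, -0.001, 0.228]
force: [-2.0, -1.2, -1.1]
finger_gap: 0.0931
finger_force: 0.0
```

```bash
python3 - <<'E'
from h import *
s=snap('wrist','w1.png')
st=get_state();print(st['t'],st['tool_pos'],st['tool_rot'],s['k1'])
print(np.array(s['camera_from_world']).round(3))
for t in ['cartridge','collar_grip']:
    for d in vision.search_frame('wrist',t): print(t,np.round(d['box'],1),round(d['confidence'],2))
a=np.linspace(0,6.28,40)
im=cv2.imread('pics/w1.png')
print('pred cap',proj(s,[.529,-.291,.151]))
E
```

```text
2.05 [ 0.46170244 -0.30874269  0.26869865] [-3.14158319e+00 -1.52450048e-04  2.27454365e-01] -0.10322577269625792
[[ 0.225 -0.974  0.    -0.403]
 [-0.944 -0.218  0.246  0.329]
 [-0.24  -0.056 -0.969  0.532]
 [ 0.     0.     0.     1.   ]]
cartridge [234.7  71.9 291.1 132.4] 0.73
cartridge [207.7 168.4 257.5 239.6] 0.65
collar_grip [234.1  75.2 287.3 129.1] 0.92
collar_grip [209.7 185.9 253.1 224.9] 0.84
pred cap [[255.60933196 100.56998306]]
```

View pics/w1.png

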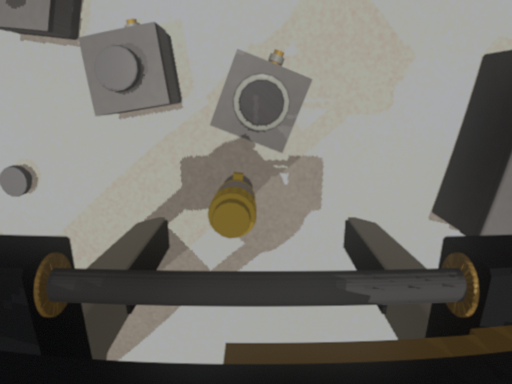

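The wrist view shows the ring from above, centred at about (261,103), with the yellow look-alike at (233,205).

```bash
python3 - <<'E'
from h import *
s=vision.snapshot('wrist')
c=atz(s,(261,103),.137); print(c.round(4), atz(s,(261.5,103),.151).round(4))
st=get_state(); y=st['tool_rot'][2]; d=c-st['tool_pos']; d[2]=.123-r.tcp_to_grasp-st['tool_pos'][2]
print('tool shift mm',(d[0]*np.cos(y)+d[1]*np.sin(y))*1e3,(d[0]*np.sin(y)-d[1]*np.cos(y))*1e3,-d[2]*1e3)
print('size check',np.linalg.norm(atz(s,(234,103),.137)-atz(s,(289,103),.137)))
E
```

```text
[ 0.5252 -0.3     0.137 ] [ 0.5254 -0.3002  0.151 ]
tool shift mm 66.13269980072857 3.577710643434111 164.47412916515674
size check 0.04728009812694252
```

>>> drive_tool([
  [1, [22, 0, 20], 0],
  [1, [22, 0, 30], 0],
  [1, [22, 0, 35], 0],
  [1, [0, 0, 0], 0],
  [1, [0, 0, 0], 0],
  [1, [0, 0, 0], 0],
])

```text
t: 2.8
tool_pos: [0.5243, -0.2971, 0.1855]
tool_rot: [3.14, -0.001, 0.223]
force: [0.1, 0.2, 0.4]
finger_gap: 0.0928
finger_force: 0.0
```

```bash
python3 - <<'E'
from h import *
s=snap('wrist','w2.png')
st=get_state();y=st['tool_rot'][2];print(st['t'],st['tool_pos'],st['tool_rot'],st['qvel'].round(3))
for d in vision.search_frame('wrist','collar_grip'): print(np.round(d['box'],1),round(d['confidence'],2))
np.savez('w2.npz',**{k:np.array(v) for k,v in s.items()})
E
```

```text
2.85 [ 0.52442538 -0.29694374  0.18571402] [ 3.13971953e+00 -1.70842261e-03  2.22646738e-01] [ 0.006 -0.002  0.003 -0.001 -0.003  0.002]
[193.  307.7 251.7 335.4] 0.9
[218.6 158.7 291.9 228.1] 0.6
```

View pics/w2.png

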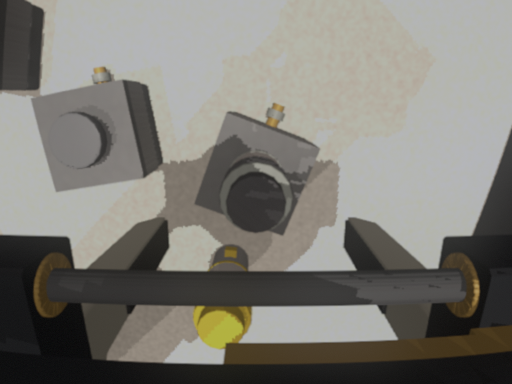

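The dark cap is at about (256,203), centred between the fingers; the yellow look-alike is at (222,325).

```bash
python3 - <<'E'
from h import *
s=np.load('w2.npz')
c=atz(s,(255.5,203),.151); p=np.array([.5244,-.2969,.1857]);y=.2226
e=np.mean([atz(s,(u,198),.137) for u in (221,292)],0)
print(c,e)
for q in (c,e):
  d=q-p; print((d[0]*np.cos(y)+d[1]*np.sin(y))*1e3,(d[0]*np.sin(y)-d[1]*np.cos(y))*1e3)
E
```

```text
[ 0.53013439 -0.29509897  0.151     ] [ 0.52943564 -0.29594884  0.137     ]
5.990506321762153 -0.49063483663840896
5.121381476584103 0.18400450236599103
```

>>> drive_tool([
  [1, [5.5, 0, 16], 0],
  [1, [0, 0, 25], 0],
  [1, [0, 0, 25], 0],
  [1, [0, 0, 15], 0],
  [1, [0, 0, 0], 0],
  [-1, [0, 0, 0], 0],
  [-1, [0, 0, 0], 0],
  [-1, [0, 0, 0], 0],
  [-1, [0, 0, 0], 0],
  [-1, [0, 0, 0], 0],
  [-1, [0, 0, 0], 0],
  [-1, [0, 0, 0], 0],
])

```text
t: 4.1
tool_pos: [0.5302, -0.2948, 0.1028]
tool_rot: [3.141, -0.0, 0.224]
force: [0.6, -1.2, 1.7]
finger_gap: 0.0485
finger_force: 30.0
```

>>> drive_tool([
  [-1, [0, 0, -2], 0],
  [-1, [0, 0, -2], 0],
  [-1, [0, 0, -2], 0],
  [-1, [0, 0, -2], 0],
  [-1, [0, 0, -2], 0],
  [-1, [0, 0, 0], 0],
  [-1, [0, 0, 0], 0],
])

```text
t: 4.8
tool_pos: [0.5301, -0.2947, 0.1128]
tool_rot: [-3.141, -0.0, 0.224]
force: [0.5, -1.0, -5.4]
finger_gap: 0.0484
finger_force: 30.0
```

>>> drive_tool([
  [-1, [0, 0, -3], 0],
  [-1, [0, 0, -4], 0],
  [-1, [0, 0, -5], 0],
  [-1, [0, 0, -8], 0],
  [-1, [0, 0, -10], 0],
  [-1, [0, 0, -10], 0],
  [-1, [0, 0, -10], 0],
  [-1, [0, 0, -10], 0],
  [-1, [0, 0, 0], 0],
  [-1, [0, 0, 0], 0],
])

```text
t: 5.8
tool_pos: [0.5301, -0.2947, 0.1727]
tool_rot: [3.142, -0.0, 0.224]
force: [-0.0, 0.2, -4.3]
finger_gap: 0.0487
finger_force: 30.0
```

```bash
python3 - <<'E'
from h import *
s=snap('side'); c=snap('scene')
a=s['pixels'][60:150,220:340]; b=c['pixels'][150:270,100:220]
o=np.zeros((400,800,3),np.uint8)
o[:300,:400]=cv2.resize(a,(400,300)); o[:,400:]=cv2.resize(b,(400,400))
cv2.imwrite('pics/lift.png',o[:,:,::-1])
E
```

```text
(no output)
```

View pics/lift.png

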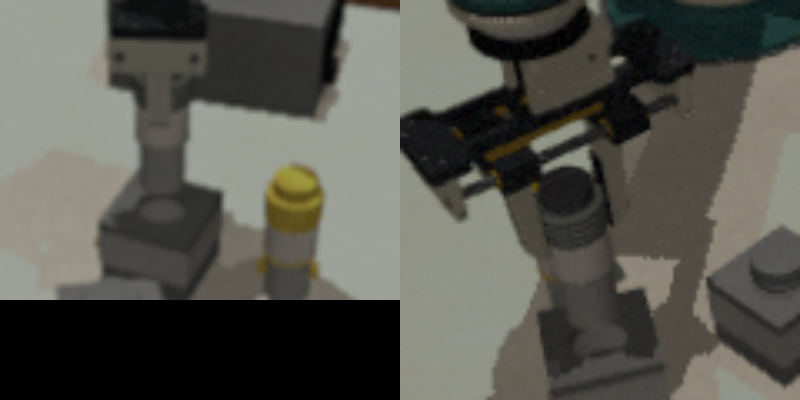

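The cartridge is out: the full stem shows above the dock, and the foot is at about 0.095. Next I lift it over the slim tube and carry it to the tray.

>>> drive_tool([
  [-1, [0, 0, -20], 0],
  [-1, [0, 0, -35], 0],
  [-1, [0, 0, -35], 0],
  [-1, [6, -18, -15], 0],
  [-1, [10, -31, 0], 0],
  [-1, [12, -37, 0], 0],
  [-1, [12, -37, 0], 0],
  [-1, [12, -37, 0], 0],
  [-1, [12, -37, 0], 0],
  [-1, [12, -37, 0], 0],
  [-1, [12, -37, 0], 0],
  [-1, [12, -37, 0], 0],
])

```text
t: 7.1
tool_pos: [0.5587, 0.0301, 0.2767]
tool_rot: [-3.141, 0.001, 0.224]
force: [0.8, 0.2, -3.9]
finger_gap: 0.0488
finger_force: 30.0
```

>>> drive_tool([
  [-1, [12, -37, 0], 0],
  [-1, [12, -37, 0], 0],
  [-1, [12, -37, 0], 0],
  [-1, [12, -37, 0], 0],
  [-1, [12, -37, 0], 0],
  [-1, [10, -28, 0], 0],
  [-1, [5, -15, 0], 0],
  [-1, [0, 0, 0], 0],
  [-1, [0, 0, 0], 0],
  [-1, [0, 0, 0], 0],
])

```text
t: 8.1
tool_pos: [0.5817, 0.2658, 0.2776]
tool_rot: [3.141, 0.0, 0.223]
force: [-0.7, -0.3, -3.3]
finger_gap: 0.0486
finger_force: 30.0
```

```bash
python3 - <<'E'
from h import *
s=snap('side','s3.png')
st=get_state();print(st['t'],st['tool_pos'],st['tool_rot'],st['force'],st['finger_gap'])
print('tray ctr px',proj(s,[[.58,.266,.005]]))
E
```

```text
8.15 [0.58178373 0.26577181 0.27770962] [ 3.14144690e+00 -2.82538227e-05  2.22712212e-01] [-0.52254019 -0.78467905 -3.7463634 ] 0.04808666189993658
tray ctr px [[178.3137523  294.10246655]]
```

View pics/s3.png

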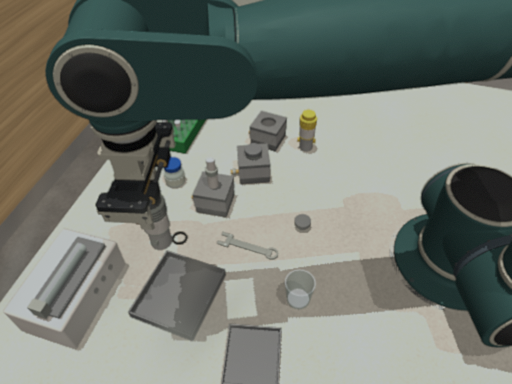

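The cartridge hangs upright over the tray with its foot at about 0.20 m. The empty dock is at (268,130) and the tray centre at (178,294). Lowering now.

>>> drive_tool([
  [-1, [0, 0, 20], 0],
  [-1, [0, 0, 35], 0],
  [-1, [0, 0, 35], 0],
  [-1, [0, 0, 35], 0],
  [-1, [0, 0, 30], 0],
  [-1, [0, 0, 18], 0],
  [-1, [0, 0, 8], 0],
  [-1, [0, 0, 2], 0],
  [-1, [0, 0, 0], 0],
  [-1, [0, 0, 0], 0],
])

```text
t: 9.15
tool_pos: [0.5824, 0.267, 0.0962]
tool_rot: [-3.141, -0.002, 0.224]
force: [-0.1, 0.1, -3.0]
finger_gap: 0.0484
finger_force: 30.0
```

>>> drive_tool([
  [-1, [0, 0, 3], 0],
  [-1, [0, 0, 2], 0],
  [-1, [0, 0, 2], 0],
  [-1, [0, 0, 2], 0],
  [-1, [0, 0, 1], 0],
  [-1, [0, 0, 0], 0],
  [-1, [0, 0, 0], 0],
])

```text
t: 9.85
tool_pos: [0.5818, 0.2668, 0.0847]
tool_rot: [-3.142, 0.0, 0.224]
force: [0.4, -0.3, -2.7]
finger_gap: 0.0486
finger_force: 30.0
```

>>> drive_tool([
  [-1, [0, 0, 1], 0],
  [-1, [0, 0, 0.5], 0],
  [-1, [0, 0, 0.5], 0],
  [-1, [0, 0, 0], 0],
  [-1, [0, 0, 0], 0],
])

```text
t: 10.35
tool_pos: [0.5818, 0.2668, 0.0827]
tool_rot: [3.142, -0.0, 0.224]
force: [0.9, 0.4, -3.5]
finger_gap: 0.0487
finger_force: 30.0
```

>>> drive_tool([
  [-1, [0, 0, 0.5], 0],
  [-1, [0, 0, 0.5], 0],
  [-1, [0, 0, 0], 0],
  [-1, [0, 0, 0], 0],
])

```text
t: 10.75
tool_pos: [0.5818, 0.2667, 0.0816]
tool_rot: [-3.142, 0.0, 0.224]
force: [0.0, -0.8, -3.2]
finger_gap: 0.0491
finger_force: 30.0
```

>>> drive_tool([
  [-1, [0, 0, 0.5], 0],
  [-1, [0, 0, 0.5], 0],
  [-1, [0, 0, 0], 0],
  [-1, [0, 0, 0], 0],
])

```text
t: 11.15
tool_pos: [0.582, 0.2668, 0.0812]
tool_rot: [-3.141, -0.001, 0.224]
force: [-1.1, -1.3, 3.4]
finger_gap: 0.0485
finger_force: 30.0
```

Contact: the force went from -3 to +3 N. Releasing.

>>> drive_tool([
  [-0.3, [0, 0, 0], 0],
  [0.2, [0, 0, 0], 0],
  [1, [0, 0, 0], 0],
  [1, [0, 0, 0], 0],
  [1, [0, 0, 0], 0],
  [1, [0, 0, -5], 0],
  [1, [0, 0, -15], 0],
  [1, [0, 0, -30], 0],
  [1, [0, 0, -40], 0],
  [1, [0, 0, -40], 0],
  [1, [0, 0, -20], 0],
  [1, [0, 0, 0], 0],
])

```text
t: 12.35
tool_pos: [0.5827, 0.2672, 0.2359]
tool_rot: [-3.141, -0.006, 0.224]
force: [-0.1, -1.1, -0.5]
finger_gap: 0.093
finger_force: 0.0
```

```bash
python3 - <<'E'
from h import *
s=snap('side');c=snap('scene')
o=np.zeros((400,800,3),np.uint8)
o[:,:400]=cv2.resize(s['pixels'][230:350,110:230],(400,400)); o[:,400:]=cv2.resize(c['pixels'][130:250,290:410],(400,400))
cv2.imwrite('pics/end.png',o[:,:,::-1])
E
```

```text
(no output)
```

View pics/end.png

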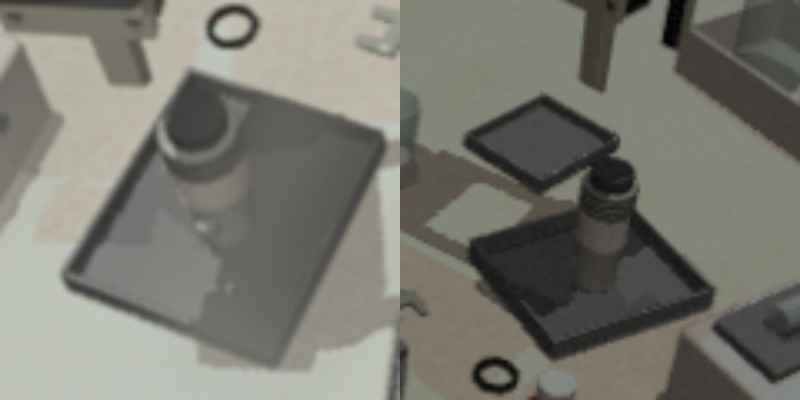

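The cartridge stands upright on the floor of the larger tray, foot at crop (595,280), and the gripper is clear of it.

```bash
python3 -c "
from rig import r; print(r.close_job())"
```

```text
the job is handed in; nothing more can be done
None
```

The spent cartridge was unlatched by its collar, drawn out of its dock, set down upright on the floor of the larger grey tray, and the job handed in about 12.5 s in; no verdict came back.

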